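# Unlock the tilt-out spice bin and hold the key turned

## Robot

A 6-joint arm with a two-finger parallel gripper is mounted at the origin on the work surface. World frame = base frame: x ahead of the robot, y to its left, z up, the work surface at z = 0. Lengths are in m, angles in rad, forces in N, time in s.
With the tool pointing down it reaches from about 0.375 to 0.9 m from the base axis. Payload 3.1 kg.
Tool frame: the origin (TCP) lies on the centre line of the jaws, within the pads' length; the fingertips stand 19 mm ahead of it and the grasp point (between the pads) is the TCP; y points along the fingers, x is the direction in which the jaws open and shut, and the axes are right-handed (so a half turn about y gives the same grasp; the last joint's range is limited). The gripper opens to 85 mm and grips with 20 to 120 N. Pads are 22 mm wide; open, the fingers measure 114 mm over their backs; the gripper's body (76 mm by 85 mm) begins 54 mm behind the grasp point. The pads swing forward as they close: fully open they stand 13 mm farther back than shut.
Start: joints at [-1.429, 0.527, 1.433, -0, 1.181, -0.178], TCP at [0.197, -0.593, 0.25] pointing down, gripper open.
Joint ranges: [-3.08, 3.08], [-0.75, 2.2], [0.22, 2.44], [-1.43, 4.57], [0, 2.65], [-2.85, 2.85]. Speed limits (rad/s): [2.79, 2.79, 3.14, 3.14, 3.14, 3.14].

## Interface

Orientations are given as a unit quaternion [x, y, z, w].
In Python, from station import * gives the robot as it stands.
- The arm moves only by the tool step_arm, never from a script. Its argument "moves" is a list of rows, each a list of 7 numbers: the turn, a rotation vector about the tool's x, y, z in rad, then the shift along the tool's x, y, z in cm, then the closure, from -1 (fully open) to 1 (shut). A call has 1 to 12 rows; each row is the pose to reach, as a shift and turn from the pose measured when the call began, along the tool's axes at that moment; what a row does not reach only later rows make up. A row lasts 1/8 s, in which the tool goes at most 62.5 mm and 10.7 degrees, less where a joint would pass 70% of its speed; a pose out of reach is approached as far as the arm can. A call with a gripper value outside its range is refused whole. The fingers move at their own pace and stop on an object; "grip_force" is the grip in N (left out, the last holds). Time passes only in rows, so rows that repeat a pose let the fingers close. It gives the time, the measured TCP pose, the force and the opening at its end, in the units of the state.
- sense(): the state, without advancing time (a new reading comes with each control period).
- snapshot(name): name is "side" or "top"; returns a dict with "frame" (384x512x3 uint8, red, green, blue), "z_map" (384x512 float32, m along the optical axis (not along the pixel's ray), 0 where there is no reading), "vfov" (degrees; the focal length in pixels is half the picture's height over the tangent of half this angle, whatever the lens; pixels are square), "cx", "cy" (the principal point, pixels), "xyz" and "orientation" of the camera in the world. Camera axes: x right, y down, z forward; pixel columns grow to the right and rows downward; lengths in m; the calibration is good to about 2 mm. A picture is of the moment at which its call begins.
- sign_off(): hands the job in, once; it reports no verdict.
The state is a dict: "t": time; "q": joint angles; "qd": joint speeds; "tau": joint torques, N m; "tcp_pos": TCP position; "tool_rot": TCP orientation; "force": force on the tool from outside, world axes, zero at the start; "ft_torque": the same for the moment, N m; "finger_gap": opening from 0.0 (shut) to 1.0 (fully open).
Only numpy, scipy, OpenCV 4.12 (cv2) and the standard library are available. Lean on these libraries where they do the work, as an engineer would, in place of code of your own. Each camera call takes 0.05 s, during which the arm holds its last target.

## Task

Take the red-headed key out of its wooden stand and push it fully home into the lock on top of the spice bin, easing it past the sticky pins before you start to turn it. Then turn it a quarter turn clockwise against its spring so that the bin tips out, and finish still gripping the key and holding it turned. Leave the tumbler, funnel, mortar and tongs where they are.

Things in the scene. Friction and masses are not known exactly. Their poses are not given: they have to be found in the camera images.
- key_bow (a point): Centre of the head of the loose key (60 g), which stands upright, z up. The head is a red plate 32 mm wide (its x), 10 mm thick (its y, the way to pinch it), 36 mm tall (18 mm below to 18 mm above this point). Under it: a brass neck 12 x 8 mm, then a brass flange 26 x 18 x 3 mm, its underside 30 mm below this point, then the steel blade. Half a turn about z makes no difference.
- key_tip (a point): Lowest point of the key's blade, on the key's axis, 68 mm below key_bow; same axes. The steel blade is 38 mm long from the flange's underside to this tip, 12 mm wide (key x) and 5 mm thick (key y); the tip is rounded with 2.5 mm radius.
- stand: Fixed dark wooden block 60 x 60 mm, 45 mm tall, origin under its centre. The key stands loosely upright in a slot 15 x 8 mm and 41 mm deep in the middle of its top, with the flange resting on the top; lift the key 45 mm straight up to free it.
- lock_mouth (a point): Middle of the key slot's mouth in the top of the brass lock cylinder, on its upright turning axis, 172 mm above the counter; z up, x along the slot; axes turn with the cylinder. Slot 13.6 mm (x) by 6.6 mm (y), 44 mm deep, with a 3 mm 45 degree lead-in. The key is home when its flange rests on the cylinder's face: tip 38 mm below the mouth. Through play the lock lags the key by about 0.2 rad.
- lock_collar (a point): Centre of the steel collar's underside on the cabinet top, on the lock's axis, 12 mm below the mouth; does not turn. The collar, 58 mm across, is flush with the 37 mm brass cylinder inside it. Within, two sprung sticky pins stick 2.5 mm into the ends of the slot, 14 mm and 24 mm below the mouth; the blade pushes each aside with some 4 to 10 N downward.
- lock (a joint): Turn of the lock cylinder, rad: 0 at rest (sprung back there), grows clockwise seen from above, stop at 1.571. The return spring pulls with about 0.06 N m at rest and 0.2 N m at a quarter turn. It is linked to the bin.
- bin (a joint): Tilt of the bin front, rad: 0 shut, 0.345 fully tipped out when the lock is at a quarter turn (always 0.22 times the lock's turn, driven by the lock's cam).
- cabinet: Fixed wooden spice-bin cabinet, 150 mm deep (its x), 220 mm wide (its y), 160 mm tall, origin under its centre. Its front (own -x), a tilt-out bin with two steel dabbas in it, faces away from the robot; its top edge swings out about 45 mm. The lock stands on top, 35 mm from the centre towards the front; at rest the slot runs along the cabinet's x.
- tumbler: Bystander: glass tumbler upside down, 68 mm across, 105 mm tall, origin under its centre.
- funnel: Bystander: black plastic funnel standing mouth down, 84 mm across, 95 mm tall, origin under its centre.
- mortar: Bystander: white ceramic mortar with a wooden pestle in it, 110 mm across, 70 mm tall (pestle to about 125 mm), origin under its centre.
- tongs: Bystander: steel tongs lying flat, 215 mm long, 55 mm wide, 18 mm tall, origin near its middle on the counter.
Not all that is in view belongs to the job. Leave any pink look-alike of the part that bears key_bow alone.

How it is judged:
On the way:
1. the key is fully home in the lock, which has not been turned yet (z of key_tip in the frame of lock_mouth below -0.034 m and horizontal distance between key_tip and lock_mouth below 0.006 m and angle between key_bow's own z axis and vertical below 0.12 rad and value of joint lock below 0.35 rad), for 0.2 s.
At the end, for the whole second after the job is handed in: The key is home in the lock (tip at least 34 mm below the slot's mouth and within 6 mm of the axis, key within 0.12 rad of upright), the lock is turned at least 1.2 rad clockwise and steady, the bin tipped out at least 0.25 rad, and the fingers still grip the key (more than 3 N) (z of key_tip in the frame of lock_mouth below -0.034 m and horizontal distance between key_tip and lock_mouth below 0.006 m and angle between key_bow's own z axis and vertical below 0.12 rad and value of joint lock above 1.2 rad and value of joint bin above 0.25 rad and contact force between key and the fingers above 3 N and velocity of joint lock below 0.15 rad/s); the arm keeps its last pose, push and grip.
It fails at once if the tumbler is pushed more than 25 mm from its place or tipped (distance of tumbler from where it was at the start of the episode above 0.025 m or angle between tumbler's own z axis and vertical above 0.35 rad).
It fails at once if the funnel is pushed more than 25 mm from its place or tipped (distance of funnel from where it was at the start of the episode above 0.025 m or angle between funnel's own z axis and vertical above 0.35 rad).
It fails at once if the mortar is pushed more than 25 mm from its place or tipped (distance of mortar from where it was at the start of the episode above 0.025 m or angle between mortar's own z axis and vertical above 0.35 rad).
It fails at once if the tongs is pushed more than 25 mm from its place or tipped (distance of tongs from where it was at the start of the episode above 0.025 m or angle between tongs's own z axis and vertical above 0.35 rad).
It also fails if it takes over 61 s, if anything falls off the work surface, if the arm or the gripper's body presses on something with over 40 N, if the wrist force passes 120 N, or if a joint passes its speed limit or range.

## Working session

There is one attempt and no reset: what is moved stays moved. The work goes in short steps, Python scripts to look and compute and a tool call to move; the robot and the scene stay as the last step left them, time stands still between calls to the robot, and variables do not carry over. Pictures are saved under pics/ and viewed, and the job is handed in when it is done.

Besides the shell and the picture viewer there is one more tool, called after ">>>" as a command line: name --pt "numbers of a row" for each row, then --argument value for the rest. step_arm: Moves the arm, as the interface text tells. Its arguments: {"type":"object","properties":{"moves":{"type":"array","items":{"type":"array","items":{"type":"number"}}},"grip_force":{"type":"number"}},"required":["moves"]}

```bash
mkdir -p pics; ls; python3 - <<'E'
from station import *
import cv2,numpy as np
print(sense())
for n in ("side","top"):
    s=snapshot(n); np.savez(f"pics/{n}0.npz",**s)
    cv2.imwrite(f"pics/{n}0.png",s["frame"][:,:,::-1])
    print(n,s["vfov"],s["cx"],s["cy"],s["xyz"],s["orientation"])
E
```

```text
pics
{'t': 0.0, 'q': array([-1.42848619e+00,  5.28484501e-01,  1.43389278e+00,  1.16993054e-05,
        1.18139510e+00, -1.78476092e-01]), 'qd': array([ 0.00169444,  0.00105725,  0.00049739,  0.00106576, -0.00078276,
       -0.0004039 ]), 'tau': array([ 1.48700397e-03, -4.42346585e+01, -1.78023291e+01, -1.68316938e-04,
        8.43710499e-03, -5.18846278e-06]), 'tcp_pos': array([ 0.1970191 , -0.5924294 ,  0.24932534]), 'tool_rot': array([-0.57287682,  0.41426241, -0.41319794,  0.57399152]), 'force': array([-1.0710253 , -0.04906513, -0.03564172]), 'ft_torque': array([ 0.00572113,  0.01720318, -0.03034437]), 'finger_gap': 1.0047983786545243}
side 51.11085698942215 261.1114948640684 195.5886523197714 [ 0.31803066 -0.61144586  0.6421318 ] [ 0.87167809 -0.19267094  0.10861822 -0.43732973]
top 43.30066559405964 253.51184526138417 190.68021757770265 [0.38385842 0.02077169 1.39423048] [ 0.70646746 -0.70247472  0.06556454 -0.05598472]
```

View pics/side0.png

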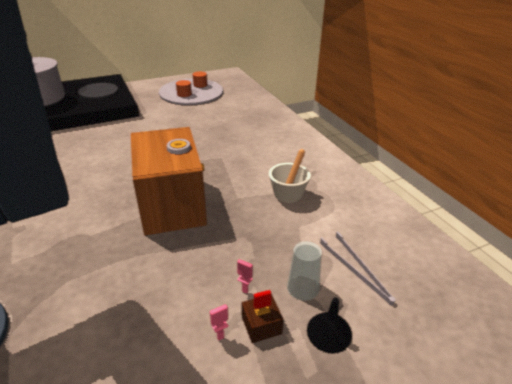

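View pics/top0.png

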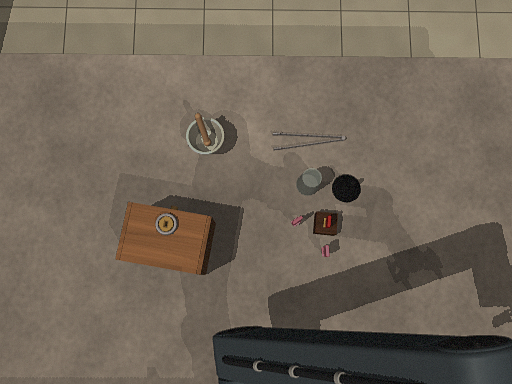

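The side view shows the red-headed key in the dark stand at (263,300). There are pink look-alikes at (245,270) and (219,318), and the lock is at (178,146). In the top view the key is at (327,222), the pinks at (297,220) and (326,250), and the lock at (166,224). Red head and dark wooden stand fit the description, so the key in the stand is the one meant. I'll check that with a crop and measure it.

```bash
cat > h.py <<'E'
import numpy as np,cv2
from scipy.spatial.transform import Rotation as R
def load(n): return dict(np.load(f"pics/{n}.npz"))
def f(s): return s["frame"].shape[0]/2/np.tan(np.radians(float(s["vfov"]))/2)
def ray(s,uv):
    uv=np.atleast_2d(np.asarray(uv,float)); F=f(s)
    d=np.c_[(uv[:,0]-s["cx"])/F,(uv[:,1]-s["cy"])/F,np.ones(len(uv))]
    return R.from_quat(s["orientation"]).apply(d)
def plane(s,uv,z):
    d=ray(s,uv); o=s["xyz"]; return o+d*((z-o[2])/d[:,2])[:,None]
def depth(s,uv):
    uv=np.atleast_2d(np.asarray(uv)); d=ray(s,uv)
    z=s["z_map"][uv[:,1].astype(int),uv[:,0].astype(int)]
    return s["xyz"]+d*z[:,None]
def two(a,ua,b,ub):
    da=ray(a,ua)[0];db=ray(b,ub)[0]
    t=np.linalg.lstsq(np.c_[da,-db],b["xyz"]-a["xyz"],rcond=None)[0]
    p=a["xyz"]+da*t[0];q=b["xyz"]+db*t[1]; return (p+q)/2,np.linalg.norm(p-q)
def mask(s,lo,hi):
    hsv=cv2.cvtColor(s["frame"],cv2.COLOR_RGB2HSV); return cv2.inRange(hsv,np.array(lo),np.array(hi))
E
python3 - <<'E'
from h import *
np.set_printoptions(precision=4,suppress=True)
for n,(u,v) in (("side0",(250,300)),("top0",(320,225))):
    s=load(n)
    m=mask(s,(0,190,90),(7,255,255))|mask(s,(175,190,90),(180,255,255))
    k,l,st,c=cv2.connectedComponentsWithStats(m)
    for i in range(1,k):
        if st[i,4]>5 :
            P=depth(s,np.argwhere(l==i)[:,::-1])
            print(n,st[i],c[i],P.mean(0),P.min(0),P.max(0))
    w=50
    cr=s["frame"][v-w:v+w,u-w:u+w,::-1]; cv2.imwrite(f"pics/c_{n}.png",cv2.resize(cr,(500,500),interpolation=cv2.INTER_NEAREST))
    u,v=((178,146) if n=="side0" else (166,224)); w=30
    cr=s["frame"][v-w:v+w,u-w:u+w,::-1]; cv2.imwrite(f"pics/l_{n}.png",cv2.resize(cr,(500,500),interpolation=cv2.INTER_NEAREST))
a=[np.hstack([cv2.imread(f"pics/{p}_{n}.png") for n in("side0","top0")]) for p in "cl"]
cv2.imwrite("pics/crop0.png",cv2.resize(np.vstack(a),(600,600)))
E
```

```text
side0 [253 291  19  17 268] [261.8545 299.3097] [ 0.5261 -0.206   0.081 ] [ 0.318  -0.6114  0.0438] [ 0.5438 -0.1722  0.6421]
top0 [327 216   4   8  21] [329.    219.381] [ 0.5325 -0.2011  0.0939] [ 0.5227 -0.2046  0.0883] [ 0.5419 -0.1957  0.0996]
```

View pics/crop0.png

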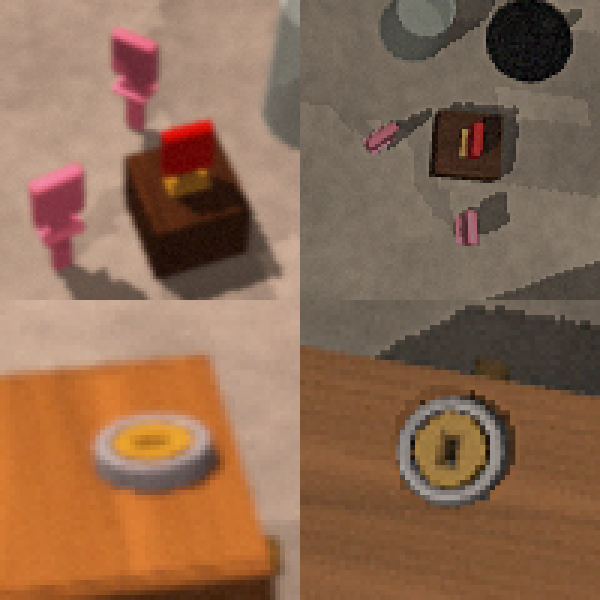

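The crop confirms it: the red head over a brass neck stands in the dark block, while the pinks stand free. Next I'll measure the head, stand, lock and cabinet yaw.

```bash
python3 - <<'E'
from h import *
np.set_printoptions(precision=4,suppress=True)
S=load("side0");T=load("top0")
# depth based: cabinet top
for n,s in (("side",S),("top",T)):
    vv,uu=np.mgrid[0:384,0:512]; uv=np.c_[uu.ravel(),vv.ravel()]
    P=depth(s,uv); ok=s["z_map"].ravel()>0
    m=ok&(abs(P[:,2]-0.16)<0.006)&(P[:,0]>.3)&(P[:,0]<.75)&(P[:,1]>-.05)&(P[:,1]<.5)
    X=P[m][:,:2]; r=cv2.minAreaRect((X*1000).astype(np.float32)); print(n,"cab",r,m.sum(),P[m][:,2].mean())
    # lock
    m2=ok&(P[:,2]>0.1675)&(P[:,2]<0.179)&(P[:,0]>.4)&(P[:,0]<.75)&(P[:,1]>-.05)&(P[:,1]<.5)
    print(" lock depth blob",P[m2].mean(0),P[m2].min(0),P[m2].max(0),m2.sum())
    # brass cylinder
    bm=mask(s,(15,100,90),(35,255,255))
    k,l,st,c=cv2.connectedComponentsWithStats(bm)
    for i in range(1,k):
        if st[i,4]>20: print("  brass",st[i],c[i],plane(s,c[i],.172))
    # red head
    mr=(mask(s,(0,190,90),(7,255,255))|mask(s,(175,190,90),(180,255,255))).ravel()>0
    Q=P[mr&ok]; top=Q[(Q[:,2]>.085)&(Q[:,2]<.1)]; print("  head",len(Q),np.median(Q,0),"top pts",len(top),top.mean(0) if len(top) else 0)
    # stand top
    m3=ok&(abs(P[:,2]-0.045)<0.004)&(abs(P[:,0]-.53)<.06)&(abs(P[:,1]+.2)<.06)
    r=cv2.minAreaRect((P[m3][:,:2]*1000).astype(np.float32)); print("  stand",r,m3.sum())
    # bystanders
    m4=ok&(P[:,2]>0.012)&(P[:,0]>.35)&(P[:,0]<.9)&(P[:,1]<.4)&(P[:,1]>-.5)&(P[:,2]<.2)
    b=np.zeros(384*512,np.uint8);b[m4]=1;b=b.reshape(384,512)
    k,l,st,c=cv2.connectedComponentsWithStats(b)
    for i in range(1,k):
        if st[i,4]>15: 
            q=P[l.ravel()==i]; print("   obj",c[i],q.min(0),q.max(0))
E
```

```text
side cab ((476.98455810546875, 231.2237548828125), (223.74290466308594, 149.97874450683594), 80.223876953125) 2915 0.15980370806745928
 lock depth blob [0.5106 0.222  0.1711] [0.4842 0.1976 0.1675] [0.5371 0.2509 0.174 ] 235
  brass [321  13   3  22  24] [321.75   23.375] [[1.4607 1.0879 0.172 ]]
  brass [318  36   4  27  30] [318.9667  48.9333] [[1.2291 0.7443 0.172 ]]
  brass [170 140  17   8 101] [177.9604 143.6634] [[0.5104 0.2257 0.172 ]]
  brass [255 307  14   8  76] [261.6974 310.7105] [[ 0.4835 -0.2897  0.172 ]]
  head 289 [ 0.5281 -0.2056  0.0788] top pts 101 [ 0.5268 -0.2041  0.091 ]
  stand ((529.5669555664062, -201.53048706054688), (62.7387809753418, 60.677162170410156), 84.35713958740234) 725
   obj [167.7331 178.2617] [0.3847 0.1084 0.012 ] [0.567  0.3517 0.174 ]
   obj [289.9588 178.3491] [0.7187 0.0858 0.012 ] [0.8264 0.1964 0.124 ]
   obj [349.4412 246.6029] [ 0.7917 -0.1674  0.012 ] [ 0.7985 -0.0531  0.0194]
   obj [324.4138 241.7241] [ 0.7493 -0.0879  0.012 ] [ 0.7553 -0.0544  0.0196]
   obj [305.4448 268.9188] [ 0.6129 -0.188   0.0121] [ 0.6736 -0.1278  0.1076]
  
[... 1104 characters left out ...]
bj [305.1667 134.5   ] [ 0.7917 -0.1701  0.0122] [ 0.7955 -0.1312  0.0193]
   obj [321.5294 135.2353] [ 0.7894 -0.2176  0.0124] [ 0.7929 -0.1757  0.0202]
   obj [277.9474 147.5789] [ 0.749  -0.0838  0.0129] [ 0.755  -0.0571  0.022 ]
   obj [308.9532 180.9883] [ 0.6143 -0.1838  0.0128] [ 0.6722 -0.121   0.1132]
   obj [346.2375 187.332 ] [ 0.5958 -0.3044  0.012 ] [ 0.6756 -0.2283  0.1005]
   obj [165.8078 237.9203] [0.3852 0.112  0.0127] [0.5677 0.3539 0.1777]
   obj [325.3314 222.8275] [ 0.497  -0.2336  0.0136] [ 0.562  -0.1678  0.0996]
   obj [296.3699 220.5616] [ 0.5195 -0.1314  0.0355] [ 0.5449 -0.1014  0.0918]
   obj [325.2892 250.6145] [ 0.4346 -0.2016  0.0369] [ 0.4655 -0.1858  0.0917]
```

```bash
python3 - <<'E'
from h import *
from station import *
np.set_printoptions(precision=4,suppress=True)
S=load("side0");T=load("top0")
for n,s in (("side",S),("top",T)):
    mr=(mask(s,(0,190,60),(7,255,255))|mask(s,(175,190,60),(180,255,255)))
    k,l,st,c=cv2.connectedComponentsWithStats(mr)
    i=1+np.argmax(st[1:,4]); uv=np.argwhere(l==i)[:,::-1]
    if n=="side":
        r=cv2.minAreaRect(uv.astype(np.float32)); print(cv2.boxPoints(r))
        # top edge: upper pixel per column
        cols=np.unique(uv[:,0]); e=np.array([[c_,uv[uv[:,0]==c_,1].min()-.5] for c_ in cols])
        print(e.tolist())
        P=plane(s,e,.093); print(P)
    else:
        P=plane(s,uv,.093); print(P.mean(0)); w,v=np.linalg.eigh(np.cov(P[:,:2].T)); print(v[:,1],np.degrees(np.arctan(v[1,1]/v[0,1])),P.min(0),P.max(0))
st=sense(); M=R.from_quat(st["tool_rot"]).as_matrix(); print(M, np.degrees(np.arctan2(M[1,0],M[0,0])))
E
```

```text
[[253. 291.]
 [271. 291.]
 [271. 307.]
 [253. 307.]]
[[253.0, 298.5], [254.0, 293.5], [255.0, 293.5], [256.0, 293.5], [257.0, 292.5], [258.0, 292.5], [259.0, 292.5], [260.0, 291.5], [261.0, 291.5], [262.0, 291.5], [263.0, 291.5], [264.0, 290.5], [265.0, 290.5], [266.0, 290.5], [267.0, 290.5], [268.0, 290.5], [269.0, 290.5], [270.0, 291.5], [271.0, 295.5]]
[[ 0.5087 -0.2067  0.093 ]
 [ 0.5148 -0.1975  0.093 ]
 [ 0.5163 -0.1983  0.093 ]
 [ 0.5179 -0.199   0.093 ]
 [ 0.5204 -0.1977  0.093 ]
 [ 0.522  -0.1984  0.093 ]
 [ 0.5236 -0.1992  0.093 ]
 [ 0.5261 -0.1979  0.093 ]
 [ 0.5277 -0.1986  0.093 ]
 [ 0.5293 -0.1993  0.093 ]
 [ 0.5309 -0.2     0.093 ]
 [ 0.5334 -0.1988  0.093 ]
 [ 0.535  -0.1995  0.093 ]
 [ 0.5366 -0.2002  0.093 ]
 [ 0.5382 -0.2009  0.093 ]
 [ 0.5398 -0.2017  0.093 ]
 [ 0.5413 -0.2024  0.093 ]
 [ 0.5419 -0.2051  0.093 ]
 [ 0.5396 -0.2137  0.093 ]]
[ 0.5278 -0.1988  0.093 ]
[-0.9856  0.1694] -9.750990210633795 [ 0.5119 -0.2069  0.093 ] [ 0.5446 -0.1927  0.093 ]
[[ 0.3153 -0.0003  0.949 ]
 [-0.949   0.002   0.3153]
 [-0.002  -1.      0.0004]] -71.61890520812284
```

```bash
cat > go.py <<'E'
from h import *
from station import *
np.set_printoptions(precision=3,suppress=True)
def tgt(yaw):
    x=np.array([np.cos(yaw),np.sin(yaw),0]);y=np.array([0,0,-1.]);return R.from_matrix(np.c_[x,y,np.cross(x,y)])
def rel(p,yawdeg):
    st=sense();C=R.from_quat(st["tool_rot"])
    print("rotvec",(C.inv()*tgt(np.radians(yawdeg))).as_rotvec(),"shift cm",C.inv().apply(np.array(p)-st["tcp_pos"])*100)
    M=C.as_matrix();print("t",st["t"],"tcp",st["tcp_pos"],"yaw",np.degrees(np.arctan2(M[1,0],M[0,0])),"down",M[:,1],"q",st["q"],"F",st["force"],"T",st["ft_torque"],"gap",st["finger_gap"])
E
python3 -c "
from go import *
rel([.529,-.2015,.2],84)"
```

```text
rotvec [-0.003 -2.716 -0.   ] shift cm [-26.624   5.009  43.832]
t 0.1 tcp [ 0.197 -0.592  0.249] yaw -71.61890520812284 down [-0.     0.002 -1.   ] q [-1.429  0.528  1.434  0.     1.181 -0.179] F [0.645 0.189 0.134] T [-0.041 -0.027  0.064] gap 1.0004833181215318
```

>>> step_arm --pt "0 -2.716 0 -26.6 2.0 43.8 0" --pt "0 -2.716 0 -26.6 2.0 43.8 0" --pt "0 -2.716 0 -26.6 2.0 43.8 0" --pt "0 -2.716 0 -26.6 2.0 43.8 0" --pt "0 -2.716 0 -26.6 2.0 43.8 0" --pt "0 -2.716 0 -26.6 2.0 43.8 0" --pt "0 -2.716 0 -26.6 2.0 43.8 0" --pt "0 -2.716 0 -26.6 2.0 43.8 0" --pt "0 -2.716 0 -26.6 5.0 43.8 0" --pt "0 -2.716 0 -26.6 5.0 43.8 0" --pt "0 -2.716 0 -26.6 5.0 43.8 0" --pt "0 -2.716 0 -26.6 5.0 43.8 0"

```text
t: 1.6
tcp_pos: [0.5285, -0.2014, 0.1995]
tool_rot: [-0.618, -0.341, 0.341, 0.62]
force: [-0.3, -0.2, 0.5]
finger_gap: 0.505
```

```bash
python3 -c "
from go import *
rel([.529,-.2015,.15],84)"
```

```text
rotvec [-0.002 -0.459  0.002] shift cm [ 0.01   4.948 -0.053]
t 1.6 tcp [ 0.529 -0.201  0.199] yaw 57.6754454270833 down [-0.001  0.003 -1.   ] q [-0.562  0.514  1.634  0.002  0.997 -1.57 ] F [-0.255 -0.18   0.49 ] T [-0.038 -0.032  0.016] gap 0.5052861279714659
```

>>> step_arm --pt "0 -0.459 0 0 0 0 0" --pt "0 -0.459 0 0 0 0 0" --pt "0 -0.459 0 0 3 -0.05 0" --pt "0 -0.459 0 0 5 -0.05 0" --pt "0 -0.459 0 0 5 -0.05 0"

```text
t: 2.22
tcp_pos: [0.5276, -0.2008, 0.1478]
tool_rot: [-0.523, -0.473, 0.473, 0.528]
force: [-0.3, 1.8, 0.3]
finger_gap: 0.503
```

```bash
python3 - <<'E'
from go import *
rel([.529,-.2015,.076],84)
s=snapshot("side");np.savez("pics/side1.npz",**s)
cv2.imwrite("pics/side1.png",cv2.resize(s["frame"][210:370,170:380,::-1],None,fx=3.5,fy=3.5))
E
```

```text
rotvec [-0.005 -0.001  0.004] shift cm [-0.088  7.174 -0.181]
t 2.225 tcp [ 0.528 -0.201  0.148] yaw 83.96856587941515 down [-0.005  0.005 -1.   ] q [-0.562  0.589  1.674  0.002  0.886 -2.029] F [-0.27   1.809  0.304] T [ 0.    -0.049 -0.022] gap 0.5026534276244697
```

View pics/side1.png

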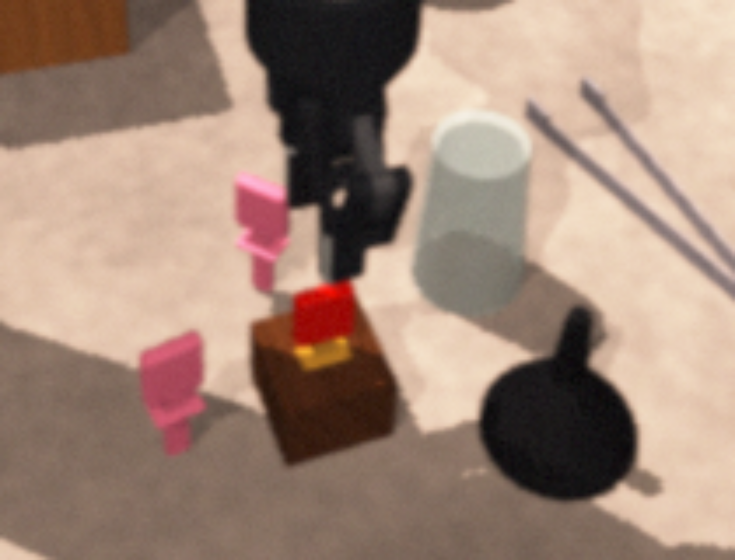

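The gripper stands over the red head (crop pixel (325,310)) with its fingers on either face, and the tumbler and pinks are clear. I'll descend, then close.

>>> step_arm --pt "-0.005 0 0.004 -0.1 3 -0.18 0" --pt "-0.005 0 0.004 -0.1 5 -0.18 0" --pt "-0.005 0 0.004 -0.1 6.5 -0.18 0" --pt "-0.005 0 0.004 -0.1 7.1 -0.18 0" --pt "-0.005 0 0.004 -0.1 7.1 -0.18 0"

```text
t: 2.9
tcp_pos: [0.5302, -0.2024, 0.078]
tool_rot: [0.526, 0.473, -0.473, -0.525]
force: [-0.2, 0.0, 0.3]
finger_gap: 0.502
```

```bash
python3 - <<'E'
from go import *
rel([.529,-.2015,.076],84)
E
```

```text
rotvec [ 0.002 -0.001 -0.001] shift cm [0.073 0.199 0.127]
t 2.9 tcp [ 0.53  -0.202  0.078] yaw 83.97077643103779 down [ 0.002 -0.001 -1.   ] q [-0.562  0.701  1.709  0.     0.729 -2.027] F [-0.182  0.036  0.289] T [ 0.017 -0.032  0.023] gap 0.5022824806613368
```

>>> step_arm --pt "0 0 0 0.05 0.1 0.1 1" --pt "0 0 0 0.05 0.1 0.1 1" --pt "0 0 0 0.05 0.1 0.1 1" --pt "0 0 0 0.05 0.1 0.1 1" --pt "0 0 0 0.05 0.1 0.1 1" --pt "0 0 0 0.05 0.1 0.1 1" --grip_force 30

```text
t: 3.65
tcp_pos: [0.5296, -0.2019, 0.0776]
tool_rot: [0.527, 0.473, -0.473, -0.524]
force: [0.4, -0.0, 6.3]
finger_gap: 0.112
```

```bash
python3 - <<'E'
from go import *
rel([.529,-.2015,.13],84)
E
```

```text
rotvec [ 0.003 -0.    -0.001] shift cm [ 0.03  -5.237  0.043]
t 3.65 tcp [ 0.53  -0.202  0.078] yaw 83.97207217602698 down [ 0.003 -0.002 -1.   ] q [-0.562  0.701  1.712  0.     0.725 -2.027] F [ 0.417 -0.014  6.28 ] T [0.053 0.054 0.017] gap 0.11185739244011993
```

>>> step_arm --pt "0 0 0 0 0 0 1" --pt "0 0 0 0 0 0 1" --pt "0 0 0 0 -1 0 1" --pt "0 0 0 0 -2.5 0 1" --pt "0 0 0 0 -4.0 0 1" --pt "0 0 0 0 -6 0 1" --pt "0 0 0 0 -9 0 1" --pt "0 0 0 0 -14 0 1" --pt "0 0 0 0 -18 0 1" --pt "0 0 0 0 -18 0 1" --grip_force 80

```text
t: 4.9
tcp_pos: [0.5309, -0.2027, 0.2623]
tool_rot: [0.53, 0.474, -0.472, -0.521]
force: [0.4, 0.8, -1.4]
finger_gap: 0.106
```

```bash
python3 - <<'E'
from go import *
rel([.511,.2263,.29],80.2)
s=snapshot("side");np.savez("pics/side2.npz",**s)
cv2.imwrite("pics/side2.png",cv2.resize(s["frame"][130:340,150:380,::-1],None,fx=2.8,fy=2.8))
E
```

```text
rotvec [ 0.012  0.066 -0.005] shift cm [42.442 -3.076  6.445]
t 4.9 tcp [ 0.531 -0.203  0.262] yaw 83.9786254667995 down [ 0.011 -0.007 -1.   ] q [-0.561  0.432  1.572  0.     1.124 -2.027] F [ 0.385  0.809 -1.442] T [0.008 0.009 0.023] gap 0.10584001544226664
```

View pics/side2.png

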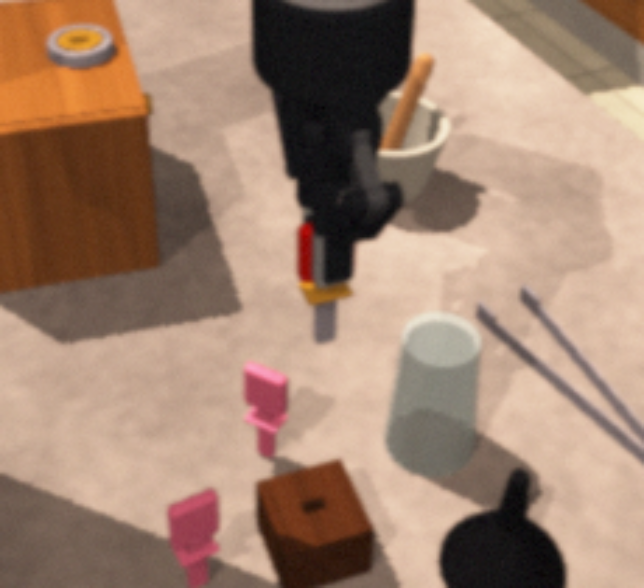

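The key is held and hangs upright (crop (322,270)), the stand is empty and the bystanders haven't moved. I'll carry it to above the lock.

>>> step_arm --pt "0.011 0 -0.005 0 -3 0 1" --pt "0.011 0.066 -0.005 8 -3.1 1 1" --pt "0.011 0.066 -0.005 14 -3.1 2 1" --pt "0.011 0.066 -0.005 20 -3.1 3 1" --pt "0.011 0.066 -0.005 26 -3.1 4 1" --pt "0.011 0.066 -0.005 32 -3.1 5 1" --pt "0.011 0.066 -0.005 37 -3.1 6 1" --pt "0.011 0.066 -0.005 41 -3.1 6.44 1" --pt "0.011 0.066 -0.005 42.4 -3.1 6.44 1" --pt "0.011 0.066 -0.005 42.4 -3.1 6.44 1" --pt "0.011 0.066 -0.005 42.4 -3.1 6.44 1" --pt "0.011 0.066 -0.005 42.4 -3.1 6.44 1"

```text
t: 6.45
tcp_pos: [0.51, 0.2252, 0.289]
tool_rot: [-0.54, -0.454, 0.455, 0.543]
force: [0.6, -1.4, -0.3]
finger_gap: 0.104
```

```bash
python3 - <<'E'
from go import *
rel([.511,.2263,.252],80.2)
for n in("side","top"):
    s=snapshot(n);np.savez(f"pics/{n}3.npz",**s)
a=load("side3")["frame"][70:210,110:250,::-1];b=load("top3")["frame"][150:290,96:236,::-1]
cv2.imwrite("pics/s3.png",np.hstack([cv2.resize(a,(400,400)),cv2.resize(b,(400,400))]))
E
```

```text
rotvec [-0.004 -0.002  0.001] shift cm [ 0.125  3.7   -0.098]
t 6.45 tcp [0.51  0.225 0.289] yaw 80.07563779628042 down [-0.004  0.002 -1.   ] q [ 0.214  0.393  1.556  0.003  1.196 -1.185] F [ 0.583 -1.437 -0.276] T [-0.026 -0.063 -0.037] gap 0.10417400247161034
```

View pics/s3.png

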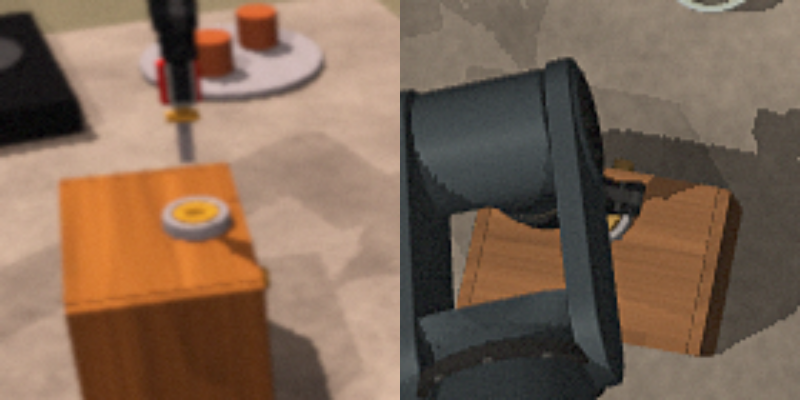

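The side view shows the key hanging above the lock, with its flange at crop (182,115) and the lock at (196,212). I'll check the lateral offset within this same camera.

```bash
python3 - <<'E'
from go import *
s=load("side3"); st=sense(); tcp=st["tcp_pos"]
bm=mask(s,(15,100,70),(35,255,255)); bm[:90]=0;bm[170:]=0;bm[:,:140]=0;bm[:,220:]=0
k,l,ss,c=cv2.connectedComponentsWithStats(bm)
for i in range(1,k):
    if ss[i,4]>8: print(ss[i],c[i])
def proj(p):
    q=R.from_quat(s["orientation"]).inv().apply(p-s["xyz"]);return q[:2]/q[2]*f(s)+[s["cx"],s["cy"]]
for dz in (0,-.0275,-.0305,-.068): print(dz,proj(tcp+[0,0,dz]))
print("lock",proj(np.array([.511,.2263,.172])))
g=s["frame"][95:130,160:190].astype(int); 
# blade columns: rows 113-124
hsv=cv2.cvtColor(s["frame"],cv2.COLOR_RGB2HSV)
for r in range(100,130,1): print(r,s["frame"][r,166:186].sum(1)//3)
E
```

```text
[167 107  13   6  58] [173.224 109.759]
[170 140  17   8 101] [178.069 143.644]
0 [172.376  96.718]
-0.0275 [173.734 108.409]
-0.0305 [173.879 109.659]
-0.068 [175.647 124.873]
lock [178.144 143.508]
100 [ 61  59  72  74  52  27  17  17  17  17  35  55  67  87 141 180 190 193
 193 192]
101 [ 71  55  73  77  56  27  19  21  22  20  34  55  66  83 132 173 185 189
 191 191]
102 [ 81  60  71  79  61  35  23  19  15  20  30  51  65  69 108 142 156 162
 165 169]
103 [ 87  59  73  81  64  33  19  18  18  15  28  48  62  61  77 102 113 113
 115 120]
104 [95 61 70 80 62 35 19 21 21 18 31 50 62 57 69 80 85 89 92 92]
105 [110  67  60  73  71  53  36  39  42  39  45  64  74  87  97 106 106 108
 105 107]
106 [141 104  99  97  88  75  63  63  63  67  73  92 113 135 149 151 148 150
 150 148]
107 [167 161 153 144 117  90  71  70  68  73  88 118 139 152 166 163 162 164
 164 165]
108 [177 175 175 163 133  95  73  66  64  64  78  93 113 140 161 165 166 168
 168 164]
109 [173 170 165 148 129  94  70  64  62  61  71  73  85 125 158 166 168 168
 167 160]
110 [174 166 140 116 103  93  78  71  70  74  74  7
[... 988 characters left out ...]
166]
122 [176 170 165 168 165 162 136 101  91  86  95 113 140 160 164 163 163 166
 167 171]
123 [173 172 170 168 168 164 143 107  91  89  95 111 142 156 160 163 164 163
 164 164]
124 [172 174 172 172 171 167 147 110  95  88  96 108 140 158 160 160 161 161
 161 165]
125 [174 173 172 173 174 168 151 117  97  90  91 109 134 157 160 158 162 157
 157 158]
126 [176 176 173 175 172 170 158 127 115 111 110 124 138 152 157 156 155 154
 152 154]
127 [183 180 174 169 167 166 161 150 147 140 142 139 135 136 142 142 144 142
 138 132]
128 [172 165 157 154 149 147 143 138 138 132 129 129 123 122 123 125 124 127
 124 120]
129 [140 135 128 125 125 126 125 119 120 117 118 119 117 114 113 116 119 121
 121 120]
```

>>> step_arm --pt "-0.004 -0.002 0.001 0.12 1.5 -0.18 1" --pt "-0.004 -0.002 0.001 0.12 3 -0.18 1" --pt "-0.004 -0.002 0.001 0.12 4 -0.18 1" --pt "-0.004 -0.002 0.001 0.12 4 -0.18 1" --pt "-0.004 -0.002 0.001 0.12 4 -0.18 1"

```text
t: 7.18
tcp_pos: [0.5121, 0.2266, 0.2492]
tool_rot: [-0.541, -0.456, 0.455, 0.541]
force: [0.6, -0.3, -0.7]
finger_gap: 0.104
```

```bash
python3 - <<'E'
from go import *
rel([.5118,.2263,.2416],80.2)
for n in("side",):
    s=snapshot(n);np.savez(f"pics/{n}4.npz",**s)
cv2.imwrite("pics/s4.png",cv2.resize(s["frame"][90:170,130:230,::-1],None,fx=7,fy=7,interpolation=2))
E
```

```text
rotvec [0.    0.    0.001] shift cm [-0.034  0.763  0.023]
t 7.175 tcp [0.512 0.227 0.249] yaw 80.21782797269294 down [ 0.001  0.001 -1.   ] q [ 0.217  0.441  1.599  0.001  1.1   -1.184] F [ 0.594 -0.337 -0.681] T [ 0.007 -0.077 -0.005] gap 0.10393159405872783
```

View pics/s4.png

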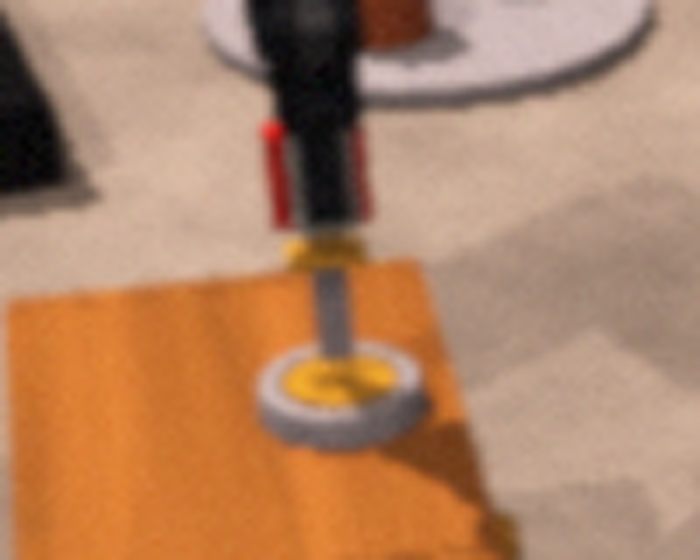

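The tip sits at crop (338,357), in line with the slot at (340,380). I'll do a guarded descent.

>>> step_arm --pt "0 0 0.001 -0.03 0.4 0.02 1" --pt "0 0 0.001 -0.03 0.8 0.02 1" --pt "0 0 0.001 -0.03 1.2 0.02 1" --pt "0 0 0.001 -0.03 1.5 0.02 1" --pt "0 0 0.001 -0.03 1.5 0.02 1"

```text
t: 7.85
tcp_pos: [0.5118, 0.2263, 0.2341]
tool_rot: [0.541, 0.456, -0.456, -0.541]
force: [-0.1, -0.1, -0.8]
finger_gap: 0.104
```

```bash
python3 - <<'E'
from go import *
rel([.5118,.2263,.2046],80.2)
E
```

```text
rotvec [ 0.  0. -0.] shift cm [-0.002  2.955 -0.001]
t 7.85 tcp [0.512 0.226 0.234] yaw 80.21614004060422 down [ 0. -0. -1.] q [ 0.217  0.46   1.616 -0.     1.066 -1.183] F [-0.118 -0.108 -0.798] T [ 0.023  0.008 -0.044] gap 0.1037242046208527
```

The tip is about 8 mm in with no force. Now I'll ease it past the first pin.

>>> step_arm --pt "0 0 0 0 0.2 0 1" --pt "0 0 0 0 0.4 0 1" --pt "0 0 0 0 0.6 0 1" --pt "0 0 0 0 0.8 0 1" --pt "0 0 0 0 1.0 0 1" --pt "0 0 0 0 1.0 0 1"

```text
t: 8.6
tcp_pos: [0.5124, 0.2266, 0.225]
tool_rot: [0.541, 0.456, -0.455, -0.54]
force: [-0.8, 0.9, 3.6]
finger_gap: 0.102
```

```bash
python3 - <<'E'
from go import *
rel([.5118,.2263,.2046],80.2)
E
```

```text
rotvec [0.002 0.    0.001] shift cm [-0.043  2.035  0.061]
t 8.6 tcp [0.512 0.227 0.225] yaw 80.20696470703955 down [ 0.002  0.001 -1.   ] q [ 0.217  0.472  1.625  0.     1.042 -1.183] F [-0.766  0.911  3.616] T [ 0.109 -0.115  0.005] gap 0.10242379397100194
```

>>> step_arm --pt "0.001 0 0.001 -0.04 0.2 0.03 1" --pt "0.001 0 0.001 -0.04 0.4 0.03 1" --pt "0.001 0 0.001 -0.04 0.6 0.03 1" --pt "0.001 0 0.001 -0.04 0.8 0.03 1" --pt "0.001 0 0.001 -0.04 1.0 0.03 1" --pt "0.001 0 0.001 -0.04 1.2 0.03 1" --pt "0.001 0 0.001 -0.04 1.2 0.03 1"

```text
t: 9.48
tcp_pos: [0.5123, 0.2268, 0.2131]
tool_rot: [0.541, 0.456, -0.455, -0.541]
force: [0.8, 1.4, -1.0]
finger_gap: 0.107
```

```bash
python3 - <<'E'
from go import *
rel([.5118,.2263,.2046],80.2)
E
```

```text
rotvec [ 0.002 -0.     0.001] shift cm [-0.06   0.854  0.042]
t 9.475 tcp [0.512 0.227 0.213] yaw 80.1922755534912 down [ 0.002  0.001 -1.   ] q [ 0.217  0.487  1.637  0.001  1.015 -1.183] F [ 0.797  1.367 -1.019] T [ 0.416 -0.153 -0.016] gap 0.1070256486971616
```

>>> step_arm --pt "0.001 0 0 -0.03 0.2 0.02 1" --pt "0.001 0 0 -0.03 0.4 0.02 1" --pt "0.001 0 0 -0.03 0.6 0.02 1" --pt "0.001 0 0 -0.03 0.8 0.02 1" --pt "0.001 0 0 -0.03 0.9 0.02 1" --pt "0.001 0 0 -0.03 1.0 0.02 1" --pt "0.001 0 0 -0.03 1.0 0.02 1"

```text
t: 10.35
tcp_pos: [0.5123, 0.2265, 0.2046]
tool_rot: [0.541, 0.456, -0.455, -0.541]
force: [-2.0, -0.4, 12.7]
finger_gap: 0.106
```

```bash
python3 - <<'E'
from go import *
rel([.5118,.2263,.2046],80.2)
for n in("side",):
    s=snapshot(n);np.savez(f"pics/{n}5.npz",**s)
cv2.imwrite("pics/s5.png",cv2.resize(s["frame"][90:170,130:230,::-1],None,fx=7,fy=7,interpolation=2))
E
```

```text
rotvec [0.002 0.    0.001] shift cm [-0.024 -0.002  0.043]
t 10.35 tcp [0.512 0.226 0.205] yaw 80.2037527045511 down [ 0.002  0.001 -1.   ] q [ 0.217  0.499  1.646  0.001  0.995 -1.184] F [-2.02  -0.386 12.738] T [-0.073  0.472  0.037] gap 0.10575822061846303
```

View pics/s5.png

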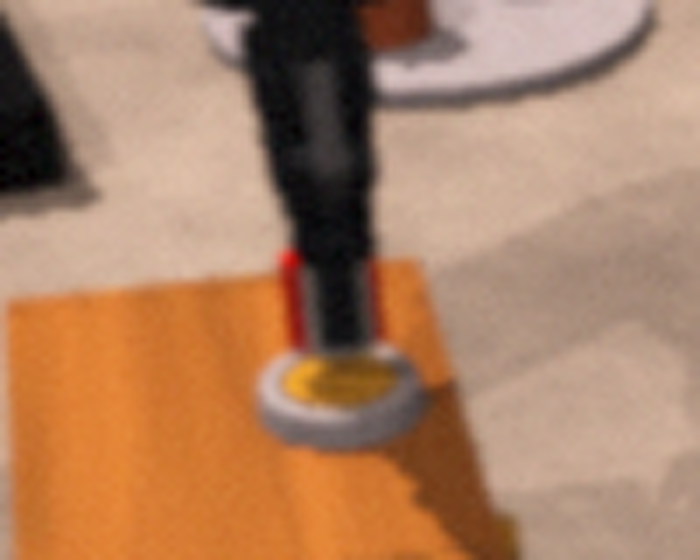

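The flange rests on the cylinder face (crop (340,380)), the height is exactly as expected, and the 12.7 N push reads as contact, so the key is home. I'll hold briefly, then turn clockwise (+ about tool y).

>>> step_arm --pt "0 0 0 0 0.1 0 1" --pt "0 0 0 0 0.1 0 1" --pt "0 0 0 0 0.1 0 1" --pt "0 0.1 0 -0.01 0.1 0 1" --pt "0 0.2 0 -0.02 0.1 0 1" --pt "0 0.3 0 -0.02 0.1 0 1" --pt "0 0.4 0 -0.03 0.1 0.01 1" --pt "0 0.5 0 -0.04 0.1 0.01 1" --pt "0 0.5 0 -0.04 0.1 0.01 1" --grip_force 100

```text
t: 11.52
tcp_pos: [0.512, 0.2258, 0.2046]
tool_rot: [0.637, 0.308, -0.307, -0.636]
force: [-2.8, -1.1, 10.8]
finger_gap: 0.105
```

```bash
python3 - <<'E'
from go import *
rel([.5112,.2255,.2036],80.2-57.3*1.72)
E
```

```text
rotvec [0.001 1.22  0.002] shift cm [-0.068  0.101  0.044]
t 11.525 tcp [0.512 0.226 0.205] yaw 51.564901156916505 down [ 0.002  0.    -1.   ] q [ 0.216  0.498  1.647 -0.     0.995 -0.684] F [-2.841 -1.1   10.769] T [-0.105  0.45   0.098] gap 0.10500071399884256
```

Torque is building up (0.1 N m), as it should. I'll continue the turn to about 1.72 rad of key rotation.

>>> step_arm --pt "0.001 0.12 0.001 -0.01 0.1 0 1" --pt "0.001 0.24 0.001 -0.02 0.1 0.01 1" --pt "0.001 0.36 0.001 -0.02 0.1 0.01 1" --pt "0.001 0.48 0.001 -0.03 0.1 0.02 1" --pt "0.001 0.6 0.001 -0.04 0.1 0.02 1" --pt "0.001 0.72 0.001 -0.04 0.1 0.03 1" --pt "0.001 0.84 0.001 -0.05 0.1 0.03 1" --pt "0.001 0.96 0.001 -0.06 0.1 0.04 1" --pt "0.001 1.08 0.001 -0.06 0.1 0.04 1" --pt "0.001 1.2 0.001 -0.06 0.1 0.04 1" --pt "0.001 1.22 0.001 -0.06 0.1 0.04 1" --pt "0.001 1.22 0.001 -0.06 0.1 0.04 1"

```text
t: 13.02
tcp_pos: [0.5105, 0.2253, 0.2046]
tool_rot: [0.698, -0.112, 0.112, -0.698]
force: [-3.1, 0.0, 11.1]
finger_gap: 0.1
```

```bash
python3 - <<'E'
from go import *
rel([.5112,.2255,.2036],80.2-57.3*1.72)
for n in("side","top"):
    s=snapshot(n);np.savez(f"pics/{n}6.npz",**s)
a=load("side6")["frame"][80:220,110:250,::-1];b=load("top6")["frame"][150:290,96:236,::-1]
cv2.imwrite("pics/s6.png",np.hstack([cv2.resize(a,(400,400)),cv2.resize(b,(400,400))]))
E
```

```text
rotvec [ 0.     0.001 -0.   ] shift cm [0.06  0.105 0.045]
t 13.025 tcp [0.51  0.225 0.205] yaw -18.28830999876278 down [-0. -0. -1.] q [ 0.215  0.497  1.649 -0.     0.996  0.535] F [-3.087  0.031 11.075] T [-0.099  0.564  0.1  ] gap 0.09988301717337725
```

View pics/s6.png

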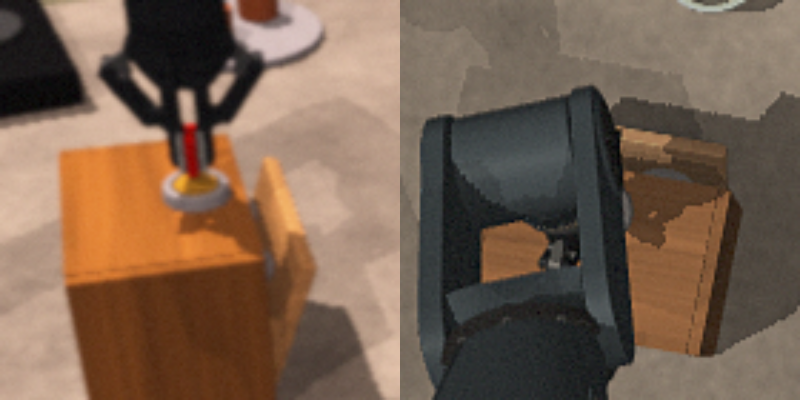

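The bin has swung out: the side crop shows its front at (280,230), and the top crop shows its edge at (670,150). Next I'll measure how far.

```bash
python3 - <<'E'
from go import *
vv,uu=np.mgrid[0:384,0:512]; uv=np.c_[uu.ravel(),vv.ravel()]
a=np.radians(-9.77);n=np.array([np.cos(a),np.sin(a)]);t=np.array([-n[1],n[0]])
c=np.array([.477,.232])
for k in("side0","side6","top6"):
    s=load(k);P=depth(s,uv);d=(P[:,:2]-c)@n;l=(P[:,:2]-c)@t
    for z0,z1 in((.04,.06),(.09,.1),(.13,.14),(.145,.155),(.155,.165)):
        m=(s["z_map"].ravel()>0)&(abs(l)<.115)&(d<.16)&(d>.06)&(P[:,2]>z0)&(P[:,2]<z1)
        if m.sum()>3: print(k,z0,m.sum(),"max out past front mm",(np.percentile(d[m],[5,50,98])-.075)*1000)
print(sense()["ft_torque"])
E
```

```text
side0 0.04 42 max out past front mm [-14.399  -7.572  -0.294]
side0 0.09 27 max out past front mm [-13.198  -6.628  14.92 ]
side0 0.13 26 max out past front mm [-14.8    -7.862  -1.185]
side0 0.145 26 max out past front mm [-13.688  -7.162  -0.439]
side0 0.155 289 max out past front mm [-14.041  -7.149  -0.208]
side6 0.04 78 max out past front mm [-13.979  -2.645  12.598]
side6 0.09 97 max out past front mm [-10.742  14.713  26.763]
side6 0.13 311 max out past front mm [-6.151 32.447 42.057]
side6 0.145 28 max out past front mm [-14.016  -6.95   -0.103]
side6 0.155 287 max out past front mm [-14.032  -7.348  -0.201]
top6 0.04 5 max out past front mm [-8.78  -4.546 10.877]
top6 0.09 54 max out past front mm [11.373 14.173 23.92 ]
top6 0.13 198 max out past front mm [26.222 34.082 41.809]
top6 0.145 10 max out past front mm [-13.783  -5.477  25.155]
top6 0.155 204 max out past front mm [-14.358  -7.231  -0.688]
[-0.101  0.652  0.162]
```

The bin tilt from depth is about 0.33 rad, so the lock is at about 1.5 rad, which matches the key turn less the play. A short hold comes next, then I'll hand in.

>>> step_arm --pt "0 0.01 0 0 0.1 0 1" --pt "0 0.01 0 0 0.1 0 1" --pt "0 0.01 0 0 0.1 0 1" --pt "0 0.01 0 0 0.1 0 1"

```text
t: 13.62
tcp_pos: [0.5104, 0.2253, 0.2047]
tool_rot: [0.698, -0.115, 0.116, -0.698]
force: [-1.2, -0.3, 11.3]
finger_gap: 0.105
```

```bash
python3 - <<'E'
from go import *
rel([.5112,.2255,.2036],80.2-57.3*1.72)
print(sense()["qd"])
print(sign_off())
E
```

```text
rotvec [ 0.    -0.008  0.   ] shift cm [0.066 0.106 0.048]
t 13.625 tcp [0.51  0.225 0.205] yaw -18.807831366377364 down [ 0. -0. -1.] q [ 0.215  0.497  1.649 -0.     0.996  0.544] F [-1.203 -0.268 11.34 ] T [0.056 0.406 0.181] gap 0.10485241040697837
[ 0.001  0.     0.     0.001  0.001 -0.001]
the job is handed in; nothing more can be done
None
```

I took the red-headed key out of the stand, eased it past both pins until it was home, and turned it clockwise. I handed in at 13.6 s, still gripping it and holding it turned; no verdict was reported.

- **Home before the turn:** the flange rested on the cylinder face. The tool was at the expected height (0.2046 m) with a push of about 12 N.
- **Turned and held:** the key turned about 1.73 rad, so the lock should be near 1.5 rad after play. Depth images gave a bin tilt of about 0.33 rad. At hand-in the arm was still and the key upright to within the readings. The jaws were on the head, with the opening steady at about 9 mm and a 100 N grip set.
- **Turning moment:** it read 0.10 to 0.18 N m, slightly below the 0.2 N m given for a quarter turn, and the reading was noisy. The bin tilt agrees with the turn all the same.
- **Bystanders:** I did not re-measure the tumbler, funnel, mortar or tongs at the end. They were in place in the picture taken after the lift, and nothing came near them after that.

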